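Dial open the sample lockbox by feel

TASK

Unlock the sample lockbox: turn its black dial gently clockwise (seen from above) until you feel the hidden first tumbler, press on about 7 degrees, less than 12 or it bends, and hold it there a moment; then reverse, past the green line, and do the same with the second tumbler on the anticlockwise side. Turn clockwise again, stop with the white pointer on the green line, slide the steel bolt tab fully home toward the dial, and leave the vial, bottle and beaker around it undisturbed.

Things in the scene. Friction and masses are not known exactly. Their poses are not given: they have to be found in the camera images.
- lockbox: Fixed steel box lying flat, blue, grey lid, 174 (x) x 244 (y) x 75 mm high, place and yaw vary. Origin: centre of its underside; x points away from the robot to the hinge side, y left, z up. The dial's axis is vertical through (0, +55) mm of this frame; the bolt tab stands at (0, -85) mm when locked. Lid top at z = 75 mm.
- dial_grip (a point): Point on the dial's axis, 26 mm above the lid top; turns with the dial: x runs along the grip bar, white pointer at its -x end. The dial is a black disc of 33 mm radius (top 9 mm above the lid) with an upright grip bar 48 mm long, 12 mm thick, reaching to 40 mm above the lid, to be pinched across its thickness.
- dial (a joint): Dial angle in rad: 0 with the white pointer on the green line, growing clockwise seen from above, range -1.4 to 1.4; starts at -0.40 to -0.15. Free turning takes about 0.03 N m. On either side, somewhere 0.50 to 0.94 rad from the green line (hidden, new each time), it meets a sprung tumbler and the torque jumps by 0.12 N m.
- tumbler_a (a joint): First tumbler, out of sight under the lid, on the clockwise side: its push-in in m, 0 until the dial's pin (24 mm off the axis) touches it. 1 mm is 0.042 rad of dial; torque 0.12 N m at first touch, growing 0.024 N m per mm. Set when held beyond 1.2 mm for 0.2 s; beyond 5 mm it is bent and the task is failed. It springs back on reversal.
- tumbler_b (a joint): Second tumbler, the same (push-in in m, same spring and limits), on the anticlockwise side of the green line.
- green_line (a point): The green index line on the lid, 42 mm from the dial's axis toward the lockbox's -x side (the robot's side); point at the lid's top face.
- bolt (a joint): Bolt position in m: 0 locked, 0.022 fully home (unlocked). It slides along the lockbox's +y, toward the dial, with about 3 N of friction, and stays where it is left. Inside, it runs against the dial's cam after about 1.5 mm unless the pointer is within about 0.08 rad of the green line.
- bolt_tab (a point): Point in the middle of the bolt's upright steel thumb tab, 24 mm above the lid top: 16 mm across (lockbox x), 14 mm along the slide (lockbox y), from 4 to 36 mm above the lid. It moves with the bolt.
- vial: Loose vial with green cap, 25 mm across, 46 mm high, beside the right (-y) end of the lockbox; origin at the centre of its underside.
- bottle_small: Loose small amber bottle with white cap, 42 mm across, 68 mm high, beside the right (-y) end of the lockbox; origin at the centre of its underside.
- beaker: Loose clear beaker, 62 mm across, 78 mm high, beside the left (+y) end of the lockbox; origin at the centre of its underside.

How it is judged:
By the outcome, as a careful person would: the job done as asked, in the order asked, and still so for the second after the job is handed in, with the robot touching nothing.
It also fails if it takes over 64 s, if anything falls off the work surface, if the arm or the gripper's body presses on something with over 40 N, if the wrist force passes 120 N, or if a joint passes its speed limit or range.

ROBOT

A 6-joint arm with a two-finger parallel gripper is mounted at the origin on a cart in front of the work surface, level with it; the furniture and walls round the work are solid. World frame = base frame: x ahead of the robot, y to its left, z up, the work surface at z = 0. Lengths are in m, angles in degrees, forces in N, time in s.
With the tool pointing down it reaches from about 0.425 to 1.125 m from the base axis. Payload 14.9 kg.
Tool frame: the origin (TCP) lies midway between the tips of the shut fingers; the grasp point (between the pads) lies 19 mm behind it (bot.pinch_z is the distance from the TCP to the grasp point, in m); z points along the fingers, y is the line along which they close (so a half turn about z gives the same grasp; the last joint's range is limited). The gripper opens to 91 mm and grips with 3 to 60 N. Pads are 32 mm wide; open, the fingers measure 118 mm over their backs; the gripper's body (76 mm by 178 mm) begins 60 mm behind the grasp point.
Start: joints at [-71.809, 21.709, 99.362, -0, 58.929, -1.908], TCP at [0.241, -0.657, 0.214] pointing down, gripper open.
Joint ranges: [-158.91, 158.91], [-42.39, 125.64], [0.06, 152.35], [-60.88, 240.88], [17.5, 164.5], [-176.32, 176.32]. Speed limits (degrees/s): [108.29, 108.29, 136.94, 180, 180, 180].

INTERFACE

Orientations are given as [roll, pitch, yaw] about the fixed x, y, z axes, in that order (R = Rz(yaw) Ry(pitch) Rx(roll)).
In Python, from plant import bot gives the robot as it stands.
- The arm moves only by the tool arm_command, never from a script. Its argument "steps" is text: rows parted by semicolons, each of 7 numbers parted by spaces: the shift along the tool's x, y, z each as a share of 800 mm, from -1 to 1, then the turn, a rotation vector about the tool's x, y, z each as a share of 90 degrees, from -1 to 1, then the finger opening in mm, from 0 to 91.2. In form: tx ty tz wx wy wz grip; .... A call has 1 to 20 rows; each row shifts and turns the commanded pose from where the row before left it, along the tool's axes as they then stand; what a row does not reach is not made up. A row lasts 1/12 s, in which the tool goes at most 41.7 mm and 7.16 degrees, less where a joint would pass 70% of its speed; a pose out of reach is approached as far as the arm can. A call with a number of a shift or a turn outside -1 to 1 is refused whole. A call with a gripper value outside its range is refused whole. The fingers move at their own pace and stop on an object; the grip force is fixed at half the most. Time passes only in rows, so rows that do not move let the fingers close. It gives the time, the measured TCP pose, the force, the opening and the grip force at its end, in the units of the state.
- bot.get_state(): the state, without advancing time (a new reading comes with each control period).
- bot.capture(name): name is "scene" or "top" or "wrist"; returns the picture (480x640x3 uint8, blue, green, red); there is no depth.
- bot.camera_info(name): a dict with "mtx" (3x3 intrinsics, pixels), "extrinsics" (4x4, takes a point from world to camera coordinates). Camera axes: x right, y down, z forward; pixel columns grow to the right and rows downward; lengths in m; the calibration is good to about 2 mm. A picture is of the moment at which its call begins: read the wrist's pose just before it. camera_info takes no time and is no camera call; for the wrist camera it gives the pose at the moment of the call.
- bot.job_done(): hands the job in; it is judged then, once.
Trained networks look in the newest picture that a camera, given by its name, has taken for a name from the list of things; names that differ only in an ending like _2 or _b are one class to them, and where a whole thing is asked for, a point or a joint stands for the part that bears it (a point fixed in the world has none). Each returns a list of dicts, best first, with "score" (0 to 1); they miss things now and then, are a little off and sometimes report something else, mostly with a low value. They report only what shows in the picture. A call takes as long as a camera call.
- bot.recognise(target, camera): "box" ([left, top, right, bottom] in pixels, round what is visible of it).
- bot.trace(target, camera): "pixels" (480x640 bool, what is visible of it) and "box" ([left, top, right, bottom] in pixels, round what is visible of it).
- bot.spot_point(target, camera): "xy" ([column, row] in pixels: a listed point, or the origin of a listed thing).
The state is a dict: "time": time; "qpos": joint angles; "qd": joint speeds; "joint_efforts": joint torques, N m; "eef_pos": TCP position; "tool_rot": TCP orientation; "contact_force": force on the tool from outside, world axes, zero at the start; "torque": the same for the moment, N m; "width": finger opening in m; "gripper_force": force on a finger pad.
Only numpy, scipy, OpenCV 4.12 (cv2) and the standard library are available. Lean on these libraries where they do the work, as an engineer would, in place of code of your own. Each camera call takes 0.05 s, during which the arm holds its last target. There are 200 camera calls.

## Working session

There is one attempt and no reset: what is moved stays moved. The work goes in short steps, Python scripts to look and compute and a tool call to move; the robot and the scene stay as the last step left them, time stands still between calls to the robot, and variables do not carry over. Pictures are saved under pics/ and viewed, at most 10 in all, crops included, and the job is handed in when it is done.

Besides the shell and the picture viewer there is one more tool, called after "Call:" in YAML: its name, and indented under it one key for each argument. arm_command: Moves the arm, as the interface text tells. Its arguments: {"type":"object","properties":{"steps":{"type":"string"}},"required":["steps"]}

```bash
mkdir -p pics; cat > h.py <<'E'
import numpy as np, cv2
from plant import bot
def ray(cam,xy):
    i=bot.camera_info(cam);K=np.array(i["mtx"]);E=np.array(i["extrinsics"])
    d=np.linalg.inv(K)@[xy[0],xy[1],1];R=E[:3,:3];return -R.T@E[:3,3],R.T@d
def onz(cam,xy,z):
    o,d=ray(cam,xy);return o+d*(z-o[2])/d[2]
def proj(cam,p):
    i=bot.camera_info(cam);q=np.array(i["mtx"])@(np.array(i["extrinsics"])@np.append(p,1))[:3];return q[:2]/q[2]
E
python3 - <<'E'
from h import *
for c in ("top","scene"):
    im=bot.capture(c);cv2.imwrite(f"pics/{c}0.png",im)
    for t,z in (("lockbox",0),("dial_grip",.101),("green_line",.075),("bolt_tab",.099),("vial",0),("bottle_small",0),("beaker",0)):
        for r in bot.spot_point(t,c)[:2]: print(c,t,round(r["score"],2),np.round(r["xy"],1),np.round(onz(c,r["xy"],z),4))
s=bot.get_state();print(s)
E
```

```text
top lockbox 0.65 [355.1 254.5] [0.5155 0.029  0.    ]
top dial_grip 0.83 [325.  237.3] [0.5359 0.0839 0.101 ]
top green_line 0.87 [320.  264.4] [0.4942 0.0924 0.075 ]
top bolt_tab 0.58 [408.2 261.9] [ 0.4943 -0.0485  0.099 ]
top vial 0.72 [439.4 308.6] [ 0.4177 -0.1165  0.    ]
top vial 0.55 [355.1 255.6] [0.5135 0.0291 0.    ]
top bottle_small 0.88 [456.9 261.1] [ 0.5006 -0.1508  0.    ]
top beaker 0.62 [245.  227.4] [0.5672 0.2236 0.    ]
scene lockbox 0.78 [347.3 265.2] [0.518  0.0177 0.    ]
scene lockbox 0.35 [323.2 235.7] [ 0.6081 -0.0298  0.    ]
scene dial_grip 0.92 [323.3 235.7] [0.5298 0.0812 0.101 ]
scene green_line 0.57 [337.  261.7] [0.4891 0.0975 0.075 ]
scene bolt_tab 0.88 [385.  207.1] [ 0.4929 -0.0607  0.099 ]
scene vial 0.49 [425.9 248.5] [ 0.4243 -0.1173  0.    ]
scene beaker 0.83 [256.  315.5] [0.5663 0.2194 0.    ]
{'time': 0.8, 'qpos': array([-7.18091491e+01,  2.17088479e+01,  9.93623325e+01, -1.18717464e-03,
        5.89283505e+01, -1.90931234e+00]), 'qd': array([-0.01639228, -0.02395233, -0.04840748, -0.06825076, -0.01333074,
        0.16286057]), 'joint_efforts': array([-9.41303279e-05, -7.63650799e+01, -4.34731865e+01,  6.50944328e-02,
        3.89850908e-02,  8.04821025e-05]), 'eef_pos': array([ 0.24054298, -0.65738919,  0.21393822]), 'tool_rot': array([1.79999565e+02, 1.03191269e-03, 2.01007760e+01]), 'contact_force': array([ 0.31268152,  0.71726383, -0.671152  ]), 'torque': array([0.04531937, 0.02372721, 0.02794808]), 'gripper_force': 0.0, 'width': 0.09104306571882011}
```

View pics/top0.png

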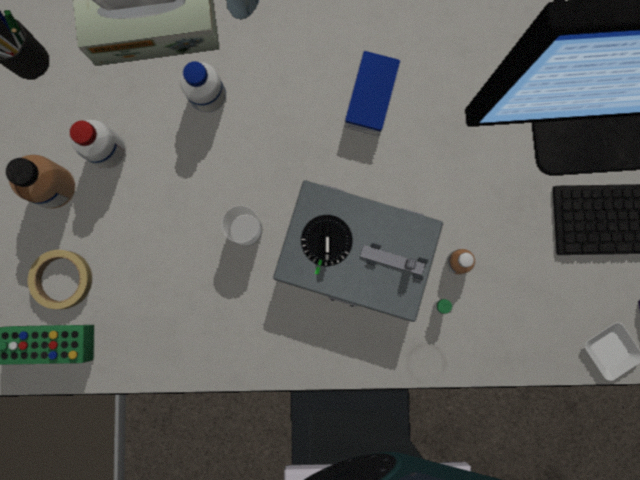

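View pics/scene0.png

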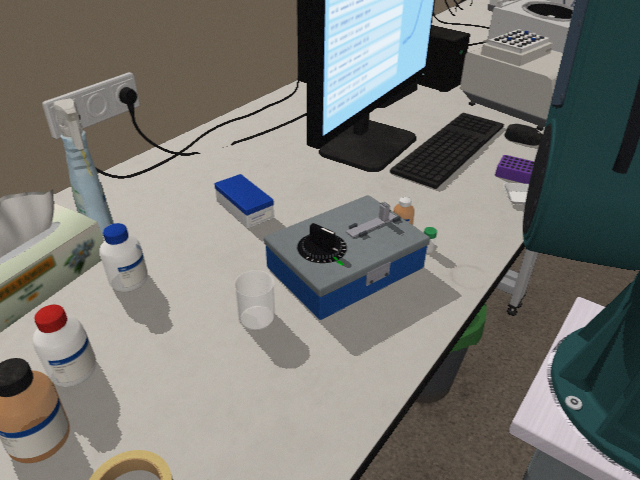

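Both views show the box yawed about -17°, with the dial at top-view (327,240). Its pointer sits right of the green line at (319,268), so it is slightly anticlockwise. The tab is at (410,265), the vial and bottle are on the right, and the beaker is on the left.

```bash
cat > fit.py <<'E'
from h import *
from scipy.optimize import least_squares
P={"dial_grip":(0,.055,.101),"green_line":(-.042,.055,.075),"bolt_tab":(0,-.085,.099)}
obs=[]
for c in ("top","scene"):
    bot.capture(c)
    for t,p in P.items():
        r=bot.spot_point(t,c)
        if r: obs.append((c,p,r[0]["xy"]))
    if c=="top":
        m=bot.trace("lockbox",c)[0]["pixels"].astype(np.uint8)
        print(m.sum(),cv2.minAreaRect(cv2.findNonZero(m)))
# lid corners read from the top picture
for xy,p in (((305,182),(.087,.122,.075)),((442,220),(.087,-.122,.075)),((415,320),(-.087,-.122,.075)),((275,280),(-.087,.122,.075))): obs.append(("top",p,xy))
def w(v,p):
    c,s=np.cos(v[2]),np.sin(v[2]);return np.array([v[0]+c*p[0]-s*p[1],v[1]+s*p[0]+c*p[1],p[2]])
f=lambda v:np.concatenate([proj(c,w(v,p))-xy for c,p,xy in obs])
s=least_squares(f,[.515,.02,-.3],loss="soft_l1",f_scale=1.5)
print(s.x,np.degrees(s.x[2]));print(np.round(s.fun.reshape(-1,2),1))
for t,p in P.items(): print(t,np.round(w(s.x,p),4))
im=cv2.imread("pics/top0.png");cv2.imwrite("pics/dialc.png",cv2.resize(im[200:290,280:440],None,fx=5,fy=5,interpolation=cv2.INTER_CUBIC))
E
python3 fit.py
```

```text
15558 ((358.82049560546875, 250.97628784179688), (149.2676239013672, 108.00701141357422), 16.620756149291992)
[ 0.51680747  0.02874585 -0.28771989] -16.485135549401768
[[ 2.  -0.9]
 [ 0.3  1.8]
 [-2.9  2.4]
 [ 0.  -3.4]
 [ 0.1  1.9]
 [-3.7 -1.7]
 [ 1.3 -0.9]
 [ 2.1  1.4]
 [-2.4  1.3]]
dial_grip [0.5324 0.0815 0.101 ]
green_line [0.4921 0.0934 0.075 ]
bolt_tab [ 0.4927 -0.0528  0.099 ]
```

View pics/dialc.png

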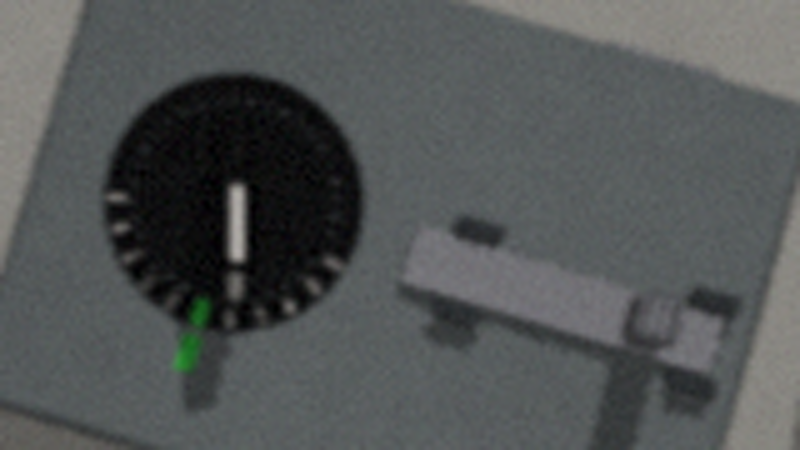

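Call:
arm_command:
  steps: "0.033 -0.037 0 0 0 0 50;0.033 -0.037 0 0 0 0 50;0.033 -0.037 0 0 0 0 50;0.033 -0.037 0 0 0 0 50;0.033 -0.037 0 0 0 0 50;0.033 -0.037 0 0 0 0 50;0.033 -0.037 0 0 0 0 50;0.033 -0.037 0 0 0 0 50;0.033 -0.037 0 0 0 0 50;0.033 -0.037 0 0 0 0 50;0.033 -0.037 0 0 0 0 50;0.033 -0.037 0 0 0 0 50;0.033 -0.037 0 0 0 0 50;0.033 -0.037 0 0 0 0 50;0.033 -0.037 0 0 0 0 50;0.033 -0.037 0 0 0 0 50;0.033 -0.037 0 0 0 0 50;0.033 -0.037 0 0 0 0 50;0.033 -0.037 0 0 0 0 50;0.033 -0.037 0 0 0 0 50"

```text
time: 2.92
eef_pos: [0.5334, 0.0822, 0.2142]
tool_rot: [180.0, -0.0, 20.1]
contact_force: [0.6, -1.4, 0.6]
width: 0.0495
gripper_force: 0.0
```

Call:
arm_command:
  steps: "0 0 0 0 0 -0.079 50;0 0 0 0 0 -0.079 50;0 0 0 0 0 -0.079 50;0 0 0 0 0 -0.079 50;0 0 0 0 0 -0.079 50;0 0 0 0 0 -0.079 50;0 0 0 0 0 -0.079 50;0 0 0 0 0 -0.079 50;0 0 0 0 0 -0.079 50;0 0 0 0 0 -0.079 50;0 0 0 0 0 -0.079 50;0 0 0 0 0 -0.079 50;0 0 0 0 0 -0.079 50;0 0 0 0 0 -0.079 50;0 0 0 0 0 -0.079 50;0 0 0 0 0 -0.079 50;0 0 0 0 0 -0.079 50;0 0 0 0 0 -0.079 50;0 0 0 0 0 -0.079 50;0 0 0 0 0 -0.079 50"

```text
time: 4.58
eef_pos: [0.533, 0.08, 0.214]
tool_rot: [180.0, 0.0, 162.7]
contact_force: [-0.4, -0.1, 0.4]
width: 0.0497
gripper_force: 0.0
```

Call:
arm_command:
  steps: "0 0 0 0 0 -0.079 50;0 0 0 0 0 -0.079 50;0 0 0 0 0 -0.03 50;0 0 0 0 0 0 50;0 0 0 0 0 0 50"

```text
time: 5.0
eef_pos: [0.533, 0.08, 0.214]
tool_rot: [180.0, 0.0, 179.1]
contact_force: [-0.8, -0.6, 0.6]
width: 0.0499
gripper_force: 0.0
```

```bash
python3 - <<'E'
from h import *
im=bot.capture("wrist");cv2.imwrite("pics/w1.png",im)
for t,z in (("dial_grip",.101),("green_line",.075),("bolt_tab",.099)):
    for r in bot.spot_point(t,"wrist")[:1]: print(t,round(r["score"],2),np.round(r["xy"],1),np.round(onz("wrist",r["xy"],z),4))
s=bot.get_state();print(s["time"],s["eef_pos"],s["tool_rot"],s["qpos"],s["torque"])
E
```

```text
dial_grip 0.75 [317.2 240.2] [0.5329 0.0784 0.101 ]
green_line 0.7 [335.  190.7] [0.493  0.0954 0.075 ]
bolt_tab 0.78 [159.1 196.6] [ 0.4929 -0.0557  0.099 ]
5.2 [0.53297298 0.08002884 0.2139631 ] [1.79998867e+02 3.03320101e-03 1.79147130e+02] [ 6.06129627e+00  7.17148476e+00  1.18019816e+02  9.29747791e-04
  5.48055521e+01 -8.30863695e+01] [ 0.13353316 -0.14202879  0.02238463]
```

View pics/w1.png

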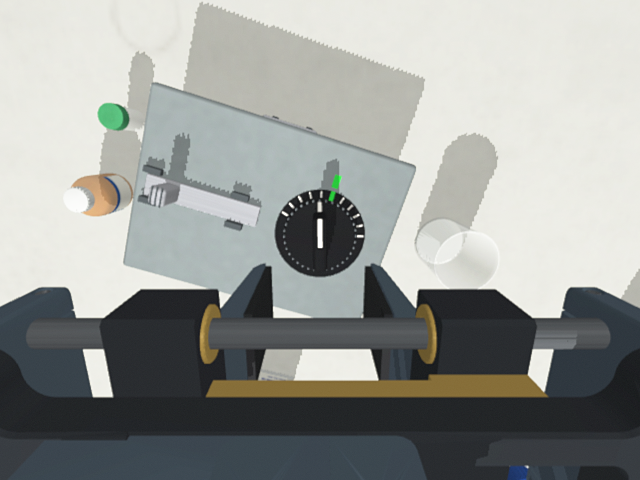

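The dial is centred near (320,232), with the white pointer running up to (319,200) and the green line at (335,188). The finger pair straddles the dial's column. Next I refine the axis, pointer yaw and lid edge numerically.

```bash
cat > ref.py <<'E'
from h import *
def lineang(px,z):
    a=np.array([onz("wrist",p,z)[:2] for p in px]);m=a.mean(0);_,sv,v=np.linalg.svd(a-m);return m,np.degrees(np.arctan2(v[0][1],v[0][0])),sv[1]/len(a)**.5
def refine(im):
    g=im.max(2);m=(g<75).astype(np.uint8)
    c0=proj("wrist",[.533,.08,.084]);yy,xx=np.mgrid[:480,:640]
    m[np.hypot(xx-c0[0],yy-c0[1])>70]=0
    m=cv2.morphologyEx(m,cv2.MORPH_CLOSE,np.ones((9,9)));n,l,st,ce=cv2.connectedComponentsWithStats(m)
    k=1+st[1:,4].argmax();m=(l==k).astype(np.uint8)
    ct=max(cv2.findContours(m,0,2)[0],key=cv2.contourArea);e=cv2.fitEllipse(cv2.convexHull(ct));c=onz("wrist",e[0],.082);print("disc",np.round(e[0],1),np.round(e[1],1),c)
    w=(g>190)&(np.hypot(xx-c0[0],yy-c0[1])<30);n,l,st,ce=cv2.connectedComponentsWithStats(w.astype(np.uint8))
    for k in range(1,n):
        if st[k,4]>60: print("pointer",st[k],lineang(np.argwhere(l==k)[:,::-1],.115))
    b,gg,r=[im[...,i].astype(int) for i in range(3)]
    gr=(gg>r+60)&(gg>b+60)&(np.hypot(xx-c0[0],yy-c0[1])<80)
    print("green",gr.sum(),lineang(np.argwhere(gr)[:,::-1],.075))
if __name__=="__main__":
    im=cv2.imread("pics/w1.png");refine(im)
    ed=cv2.createLineSegmentDetector().detect(cv2.cvtColor(im,6))[0][:,0]
    for s in ed:
        if np.hypot(s[2]-s[0],s[3]-s[1])>70 and s[1]<290 and s[3]<290:
            a,b=onz("wrist",s[:2],.075),onz("wrist",s[2:],.075);d=b-a;print(np.round(s),np.round(np.degrees(np.arctan2(d[1],d[0])),2),np.linalg.norm(d).round(3))
E
python3 ref.py
```

```text
disc [319.4 232.7] [86.2 88.8] [0.53075525 0.080387   0.082     ]
pointer [318 219   5  29 121] (array([0.52346628, 0.08055798]), np.float64(0.045533608023428776), np.float64(0.000991792419924807))
green 142 (array([0.48888146, 0.09495618]), np.float64(-17.959693218088866), np.float64(0.0016351796825729947))
[419. 289. 494. 289.] 89.09 0.075
[141. 289. 217. 289.] 89.05 0.076
[259. 207. 142. 171.] -108.06 0.11
[417. 166. 381. 263.] -17.75 0.096
[205. 287. 124. 265.] -107.76 0.081
[312. 131. 396. 158.] 72.03 0.079
[185.  91. 271. 118.] 72.36 0.075
[413. 167. 153.  84.] -107.87 0.236
```

Call:
arm_command:
  steps: "0.0025 0.0005 0.03 0 0 -0.01 50;0 0 0.035 0 0 0 50;0 0 0.035 0 0 0 50;0 0 0.035 0 0 0 50;0 0 0.021 0 0 0 50;0 0 0 0 0 0 50;0 0 0 0 0 0 50"

```text
time: 5.78
eef_pos: [0.5307, 0.0804, 0.0889]
tool_rot: [-180.0, -0.1, -179.9]
contact_force: [1.3, -0.5, 0.7]
width: 0.0499
gripper_force: 0.0
```

Call:
arm_command:
  steps: "0 0 0 0 0 0 6;0 0 0 0 0 0 6;0 0 0 0 0 0 6;0 0 0 0 0 0 6;0 0 0 0 0 0 6;0 0 0 0 0 0 6;0 0 0 0 0 0 6;0 0 0 0 0 0 6"

```text
time: 6.45
eef_pos: [0.5312, 0.0813, 0.0896]
tool_rot: [179.9, 0.0, -179.9]
contact_force: [-2.7, 12.1, 6.3]
width: 0.0116
gripper_force: 30.0
```

```bash
cat > st.py <<'E'
from h import *
s=bot.get_state()
print(round(s["time"],2),s["eef_pos"].round(4),s["tool_rot"].round(2),"F",s["contact_force"].round(2),"T",s["torque"].round(3),"q6",s["joint_efforts"][5].round(3),"w",round(s["width"],4),"g",round(s["gripper_force"],1))
E
python3 st.py
```

```text
6.45 [0.5312 0.0813 0.0896] [ 1.7992e+02  3.0000e-02 -1.7992e+02] F [-2.68 12.06  6.3 ] T [2.128 0.291 0.01 ] q6 -0.005 w 0.0116 g 30.0
```

Call:
arm_command:
  steps: "0 0.0013 -0.0008 0 0 0 6;0 0 0 0 0 0 6;0 0 0 0 0 0 6"

```text
time: 6.7
eef_pos: [0.5311, 0.0815, 0.0897]
tool_rot: [180.0, 0.0, -179.9]
contact_force: [3.8, 1.0, -6.5]
width: 0.0119
gripper_force: 30.0
```

```bash
python3 st.py
```

```text
6.7 [0.5311 0.0815 0.0897] [ 1.8000e+02  2.0000e-02 -1.7988e+02] F [ 3.79  1.01 -6.49] T [ 0.306 -0.754 -0.004] q6 0.04 w 0.0119 g 30.0
```

Call:
arm_command:
  steps: "0 0 0 0 0 0.035 6;0 0 0 0 0 0.035 6;0 0 0 0 0 0.035 6;0 0 0 0 0 0.035 6;0 0 0 0 0 0.035 6;0 0 0 0 0 0.035 6;0 0 0 0 0 0 6;0 0 0 0 0 0 6"

```text
time: 7.37
eef_pos: [0.5312, 0.0822, 0.0897]
tool_rot: [179.9, 0.0, 161.2]
contact_force: [3.7, 10.6, -8.2]
width: 0.0119
gripper_force: 30.0
```

```bash
python3 st.py
```

```text
7.37 [0.5312 0.0822 0.0897] [1.7992e+02 1.0000e-02 1.6116e+02] F [ 3.66 10.6  -8.19] T [ 2.12  -0.878  0.008] q6 0.271 w 0.0119 g 30.0
```

Call:
arm_command:
  steps: "0 0 0 0 0 0.035 6;0 0 0 0 0 0.035 6;0 0 0 0 0 0.035 6;0 0 0 0 0 0.035 6;0 0 0 0 0 0.035 6;0 0 0 0 0 0.035 6;0 0 0 0 0 0 6;0 0 0 0 0 0 6"

```text
time: 8.03
eef_pos: [0.5316, 0.0829, 0.0897]
tool_rot: [179.8, -0.0, 142.2]
contact_force: [6.7, 19.5, -12.2]
width: 0.0122
gripper_force: 30.0
```

```bash
python3 st.py
```

```text
8.03 [0.5316 0.0829 0.0897] [ 1.7984e+02 -1.0000e-02  1.4224e+02] F [  6.7   19.47 -12.19] T [ 3.609 -1.298 -0.008] q6 0.291 w 0.0122 g 30.0
```

Call:
arm_command:
  steps: "0 0 0 0 0 0.02 6;0 0 0 0 0 0.02 6;0 0 0 0 0 0 6;0 0 0 0 0 0 6"

```text
time: 8.37
eef_pos: [0.5317, 0.083, 0.0897]
tool_rot: [179.8, -0.0, 138.6]
contact_force: [6.9, 20.8, -13.4]
width: 0.012
gripper_force: 30.0
```

```bash
python3 st.py
```

```text
8.37 [0.5317 0.083  0.0897] [ 1.7982e+02 -1.0000e-02  1.3864e+02] F [  6.93  20.83 -13.41] T [ 3.829 -1.471 -0.024] q6 0.176 w 0.012 g 30.0
```

Call:
arm_command:
  steps: "0 0 0 0 0 0 30;0 0 0 0 0 0 30;0 0 0 0 0 0 30;-0.0023 0.0022 0 0 0 0 30;0 0 0 0 0 0 30;0 0 0 0 0 0 30"

```text
time: 8.87
eef_pos: [0.5337, 0.0815, 0.0898]
tool_rot: [180.0, 0.0, 138.7]
contact_force: [0.2, -0.0, -0.4]
width: 0.0298
gripper_force: 0.0
```

```bash
python3 st.py
```

```text
8.87 [0.5337 0.0815 0.0898] [180.     0.   138.71] F [ 0.18 -0.01 -0.35] T [ 0.044 -0.128  0.   ] q6 -0.002 w 0.0298 g 0.0
```

Call:
arm_command:
  steps: "0 0 0 0 0 0 6;0 0 0 0 0 0 6;0 0 0 0 0 0 6;0 0 0 0 0 0 6;0 0 0 0 0 0 6;0 0 0 0 0 0 6"

```text
time: 9.37
eef_pos: [0.5336, 0.0817, 0.0898]
tool_rot: [180.0, 0.0, 138.7]
contact_force: [0.6, 2.7, -1.2]
width: 0.0118
gripper_force: 30.0
```

```bash
python3 st.py
```

```text
9.37 [0.5336 0.0817 0.0898] [179.99   0.   138.72] F [ 0.64  2.67 -1.23] T [ 0.475 -0.337 -0.013] q6 -0.018 w 0.0118 g 30.0
```

Call:
arm_command:
  steps: "0 0 0 0 0 0.02 6;0 0 0 0 0 0.02 6;0 0 0 0 0 0 6;0 0 0 0 0 0 6"

```text
time: 9.7
eef_pos: [0.5336, 0.0817, 0.0898]
tool_rot: [180.0, 0.0, 135.2]
contact_force: [0.8, 3.3, -1.8]
width: 0.0116
gripper_force: 30.0
```

```bash
python3 st.py
```

```text
9.7 [0.5336 0.0817 0.0898] [179.99   0.   135.17] F [ 0.78  3.31 -1.77] T [ 0.606 -0.449 -0.034] q6 0.215 w 0.0116 g 30.0
```

Call:
arm_command:
  steps: "0 0 0 0 0 0.02 6;0 0 0 0 0 0.02 6;0 0 0 0 0 0 6;0 0 0 0 0 0 6"

```text
time: 10.03
eef_pos: [0.5336, 0.0817, 0.0898]
tool_rot: [180.0, 0.0, 131.6]
contact_force: [2.7, 4.2, -1.6]
width: 0.0118
gripper_force: 30.0
```

```bash
python3 st.py
```

```text
10.03 [0.5336 0.0817 0.0898] [179.99   0.   131.61] F [ 2.69  4.22 -1.58] T [ 0.774 -0.488 -0.062] q6 0.199 w 0.0118 g 30.0
```

```bash
cat > av.py <<'E'
from h import *
T=[];q=[];y=[]
for i in range(4):
    bot.capture("top");s=bot.get_state();T.append(s["torque"][2]);q.append(s["joint_efforts"][5]);y.append(s["tool_rot"][2])
print("t",round(s["time"],2),"Tz",np.round(T,3),"mean",np.mean(T).round(3),"q6",np.round(q,3),"yaw",np.round(np.mean(y),2),"F",s["contact_force"].round(1))
E
python3 av.py
```

```text
t 10.23 Tz [-0.016 -0.031  0.006 -0.006] mean -0.012 q6 [ 0.034 -0.     0.014 -0.006] yaw 131.59 F [ 2.5  5.  -2.7]
```

Call:
arm_command:
  steps: "0 0 0 0 0 0.02 6;0 0 0 0 0 0.02 6;0 0 0 0 0 0 6;0 0 0 0 0 0 6"

```text
time: 10.57
eef_pos: [0.5336, 0.0817, 0.0898]
tool_rot: [180.0, 0.0, 127.9]
contact_force: [2.3, 5.6, -2.3]
width: 0.0119
gripper_force: 30.0
```

```bash
python3 av.py
```

```text
t 10.77 Tz [ 0.017 -0.005 -0.087 -0.008] mean -0.021 q6 [ 0.01  -0.019 -0.027 -0.028] yaw 127.95 F [ 1.9  5.7 -2.4]
```

Call:
arm_command:
  steps: "0 0 0 0 0 0.02 6;0 0 0 0 0 0.02 6;0 0 0 0 0 0 6;0 0 0 0 0 0 6"

```text
time: 11.1
eef_pos: [0.5337, 0.0817, 0.0898]
tool_rot: [180.0, 0.0, 124.3]
contact_force: [2.1, 4.6, -2.7]
width: 0.0116
gripper_force: 30.0
```

```bash
python3 av.py
```

```text
t 11.3 Tz [ 0.008 -0.062 -0.005  0.002] mean -0.014 q6 [ 0.01  -0.02  -0.027 -0.028] yaw 124.35 F [ 2.9  4.8 -2.2]
```

Call:
arm_command:
  steps: "0 0 0 0 0 0.02 6;0 0 0 0 0 0.02 6;0 0 0 0 0 0 6;0 0 0 0 0 0 6"

```text
time: 11.63
eef_pos: [0.5337, 0.0817, 0.0898]
tool_rot: [180.0, 0.0, 120.7]
contact_force: [2.4, 5.8, -3.4]
width: 0.0117
gripper_force: 30.0
```

```bash
python3 av.py
```

```text
t 11.83 Tz [0.076 0.132 0.096 0.146] mean 0.112 q6 [0.142 0.112 0.105 0.103] yaw 120.76 F [ 2.3  5.4 -2.2]
```

Call:
arm_command:
  steps: "0 0 0 0 0 0.02 6;0 0 0 0 0 0.02 6;0 0 0 0 0 0.02 6;0 0 0 0 0 0 6;0 0 0 0 0 0 6;0 0 0 0 0 0 6"

```text
time: 12.33
eef_pos: [0.5337, 0.0817, 0.0898]
tool_rot: [180.0, 0.0, 115.4]
contact_force: [3.0, 4.9, -3.0]
width: 0.0121
gripper_force: 30.0
```

```bash
python3 av.py
```

```text
t 12.53 Tz [0.175 0.121 0.094 0.179] mean 0.142 q6 [0.148 0.145 0.145 0.145] yaw 115.37 F [ 2.2  4.9 -3. ]
```

Call:
arm_command:
  steps: "0 0 0 0 0 0.008 6;0 0 0 0 0 0 6;0 0 0 0 0 0 6;0 0 0 0 0 0 6;0 0 0 0 0 0 6;0 0 0 0 0 -0.03 6;0 0 0 0 0 -0.06 6;0 0 0 0 0 -0.06 6;0 0 0 0 0 -0.06 6;0 0 0 0 0 -0.06 6;0 0 0 0 0 -0.06 6;0 0 0 0 0 -0.06 6;0 0 0 0 0 -0.06 6;0 0 0 0 0 -0.06 6;0 0 0 0 0 -0.06 6;0 0 0 0 0 -0.06 6;0 0 0 0 0 -0.06 6;0 0 0 0 0 -0.06 6;0 0 0 0 0 -0.03 6;0 0 0 0 0 0 6"

```text
time: 14.2
eef_pos: [0.5335, 0.0815, 0.0898]
tool_rot: [-180.0, -0.0, -175.0]
contact_force: [1.4, 1.5, -1.8]
width: 0.0121
gripper_force: 30.0
```

```bash
python3 av.py
```

```text
t 14.4 Tz [ 0.028  0.084 -0.041 -0.011] mean 0.015 q6 [-0.766 -0.267 -0.054  0.001] yaw -175.27 F [ 1.4  0.2 -0.5]
```

Call:
arm_command:
  steps: "0 0 0 0 0 -0.02 6;0 0 0 0 0 -0.02 6;0 0 0 0 0 0 6;0 0 0 0 0 0 6"

```text
time: 14.73
eef_pos: [0.5335, 0.0815, 0.0898]
tool_rot: [-180.0, -0.0, -171.7]
contact_force: [0.5, -1.3, 0.3]
width: 0.0117
gripper_force: 30.0
```

```bash
python3 av.py
```

```text
t 14.93 Tz [ 0.042 -0.038  0.004 -0.021] mean -0.003 q6 [-0.033  0.002 -0.013 -0.013] yaw -171.67 F [ 2.2 -0.6  0.2]
```

Call:
arm_command:
  steps: "0 0 0 0 0 -0.02 6;0 0 0 0 0 -0.02 6;0 0 0 0 0 0 6;0 0 0 0 0 0 6"

```text
time: 15.27
eef_pos: [0.5335, 0.0815, 0.0898]
tool_rot: [-180.0, -0.0, -168.1]
contact_force: [1.4, -2.1, -0.6]
width: 0.012
gripper_force: 30.0
```

```bash
python3 av.py
```

```text
t 15.47 Tz [ 0.042  0.009  0.036 -0.018] mean 0.017 q6 [-0.039  0.006 -0.003 -0.018] yaw -168.06 F [ 1.4 -3.7  0.3]
```

Call:
arm_command:
  steps: "0 0 0 0 0 -0.02 6;0 0 0 0 0 -0.02 6;0 0 0 0 0 0 6;0 0 0 0 0 0 6"

```text
time: 15.8
eef_pos: [0.5335, 0.0815, 0.0898]
tool_rot: [-180.0, -0.0, -164.5]
contact_force: [2.1, -4.4, 0.2]
width: 0.0117
gripper_force: 30.0
```

```bash
python3 av.py
```

```text
t 16.0 Tz [-0.031  0.009  0.068 -0.035] mean 0.003 q6 [-0.04   0.006 -0.003 -0.018] yaw -164.46 F [ 1.2 -5.2  0.4]
```

Call:
arm_command:
  steps: "0 0 0 0 0 -0.02 6;0 0 0 0 0 -0.02 6;0 0 0 0 0 0 6;0 0 0 0 0 0 6"

```text
time: 16.33
eef_pos: [0.5335, 0.0815, 0.0898]
tool_rot: [-180.0, -0.0, -160.8]
contact_force: [1.2, -5.3, 0.3]
width: 0.0119
gripper_force: 30.0
```

```bash
python3 av.py
```

```text
t 16.53 Tz [-0.074 -0.009 -0.013 -0.031] mean -0.032 q6 [-0.083 -0.054 -0.047 -0.045] yaw -160.83 F [ 0.5 -4.8 -0.4]
```

Call:
arm_command:
  steps: "0 0 0 0 0 -0.01 6;0 0 0 0 0 -0.01 6;0 0 0 0 0 0 6;0 0 0 0 0 0 6"

```text
time: 16.87
eef_pos: [0.5335, 0.0815, 0.0898]
tool_rot: [-180.0, -0.0, -159.0]
contact_force: [1.8, -5.3, -0.4]
width: 0.0118
gripper_force: 30.0
```

```bash
python3 av.py
```

```text
t 17.07 Tz [-0.082 -0.058 -0.158 -0.126] mean -0.106 q6 [-0.129 -0.115 -0.111 -0.11 ] yaw -159.04 F [ 1.8 -4.2  0.9]
```

Call:
arm_command:
  steps: "0 0 0 0 0 -0.022 6;0 0 0 0 0 -0.022 6;0 0 0 0 0 -0.022 6;0 0 0 0 0 0 6;0 0 0 0 0 0 6;0 0 0 0 0 0 6;0 0 0 0 0 0 6"

```text
time: 17.65
eef_pos: [0.5335, 0.0815, 0.0898]
tool_rot: [-180.0, -0.0, -153.1]
contact_force: [1.8, -5.7, -0.3]
width: 0.0117
gripper_force: 30.0
```

```bash
python3 av.py
```

```text
t 17.85 Tz [-0.171 -0.127 -0.14  -0.123] mean -0.14 q6 [-0.162 -0.162 -0.162 -0.162] yaw -153.1 F [ 1.2 -5.6  0.3]
```

Call:
arm_command:
  steps: "0 0 0 0 0 0.025 6;0 0 0 0 0 0.05 6;0 0 0 0 0 0.05 6;0 0 0 0 0 0.05 6;0 0 0 0 0 0.05 6;0 0 0 0 0 0.05 6;0 0 0 0 0 0.05 6;0 0 0 0 0 0.05 6;0 0 0 0 0 0.05 6;0 0 0 0 0 0.05 6;0 0 0 0 0 0.022 6;0 0 0 0 0 0 6;0 0 0 0 0 0 6;0 0 0 0 0 0 6;0 0 0 0 0 0 6"

```text
time: 19.1
eef_pos: [0.5335, 0.0816, 0.0898]
tool_rot: [180.0, 0.0, 162.3]
contact_force: [1.6, -2.1, -1.0]
width: 0.0119
gripper_force: 30.0
```

```bash
python3 av.py
```

```text
t 19.3 Tz [0.047 0.061 0.036 0.015] mean 0.04 q6 [0.017 0.017 0.017 0.019] yaw 162.24 F [ 1.1 -1.5 -0.2]
```

Call:
arm_command:
  steps: "0 0 0 0 0 0 40;0 0 0 0 0 0 40;0 0 0 0 0 0 40;0 0 0 0 0 0 40;0 0 -0.03 0 0 0 40;0 0 -0.04 0 0 0 40;0 0 -0.04 0 0 0 40;0 0 -0.03 0 0 0 40;0 0 -0.016 0 0 0 40;0 0 0 0 0 0 40;0 0 0 0 0 0 40"

```text
time: 20.22
eef_pos: [0.5334, 0.0816, 0.2143]
tool_rot: [180.0, 0.0, 162.2]
contact_force: [-1.0, 1.3, -0.4]
width: 0.0397
gripper_force: 0.0
```

```bash
python3 - <<'E'
from ref import *
im=bot.capture("wrist");cv2.imwrite("pics/w2.png",im);refine(im)
for r in bot.spot_point("bolt_tab","wrist")[:1]: print(r["score"],r["xy"],onz("wrist",r["xy"],.099))
E
python3 st.py
```

```text
disc [323.4 246. ] [ 93.3 119.2] [0.54428673 0.08224641 0.082     ]
pointer [316 218   5  29 143] (array([0.5224192 , 0.08393729]), np.float64(-17.83980335428423), np.float64(0.0011598874654622387))
green 147 (array([0.48825042, 0.09491795]), np.float64(-17.860119542154873), np.float64(0.001651510665901676))
0.76 [157.5, 243.1] [ 0.49181458 -0.05514285  0.099     ]
20.32 [0.5327 0.0815 0.213 ] [-1.7995e+02 -1.1000e-01  1.6221e+02] F [ 0.19 -0.03  0.65] T [ 0.088 -0.1   -0.013] q6 -0.0 w 0.0402 g 0.0
```

View pics/w2.png

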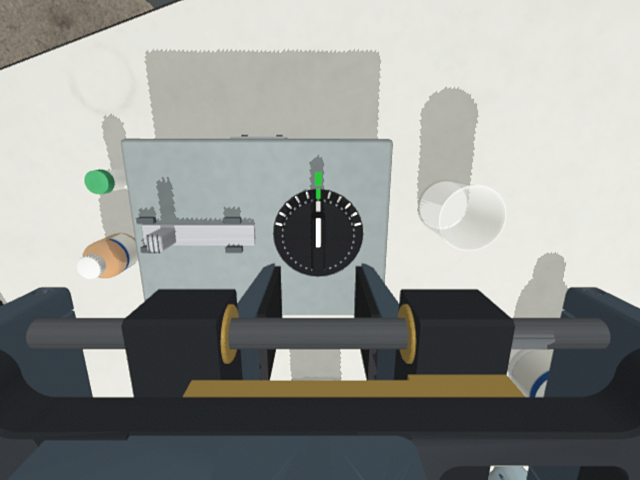

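The pointer now coincides with the green line at (318,185–245), and both yaw fits read -17.8°. The tab is at (157,243), and the vial, bottle and beaker haven't moved. Next is the bolt.

Call:
arm_command:
  steps: "0 -0.035 0 0 0 0 50;0 -0.035 0 0 0 0 50;0 -0.035 0 0 0 0 50;0 -0.035 0 0 0 0 50;0 -0.035 0 0 0 0 50;0 -0.001 0 0 0 0.04 50;0 0 0 0 0 0.075 50;0 0 0 0 0 0.075 50;0 0 0 0 0 0.075 50;0 0 0 0 0 0.075 50;0 0 0 0 0 0.075 50;0 0 0 0 0 0.075 50;0 0 0 0 0 0.075 50;0 0 0 0 0 0.075 50;0 0 0 0 0 0.075 50;0 0 0 0 0 0.075 50;0 0 0 0 0 0.075 50;0 0 0 0 0 0.075 50;0 0 0 0 0 0.06 50;0 0 0 0 0 0 50"

```text
time: 21.98
eef_pos: [0.4897, -0.0524, 0.213]
tool_rot: [-179.9, 0.0, 72.0]
contact_force: [-0.3, -0.5, 0.1]
width: 0.05
gripper_force: 0.0
```

```bash
python3 - <<'E'
from h import *
im=bot.capture("wrist");cv2.imwrite("pics/w3.png",im)
for r in bot.spot_point("bolt_tab","wrist")[:1]: print(r["score"],r["xy"],onz("wrist",r["xy"],.099),proj("wrist",[.491,-.053,.099]))
E
python3 st.py
```

```text
0.64 [317.8, 240.2] [ 0.48976627 -0.05360628  0.099     ] [318.92635577 239.1558247 ]
22.08 [ 0.4899 -0.0524  0.2135] [-1.799e+02  2.000e-02  7.240e+01] F [-0.38  1.06  0.63] T [-0.031 -0.02   0.049] q6 0.537 w 0.05 g 0.0
```

View pics/w3.png

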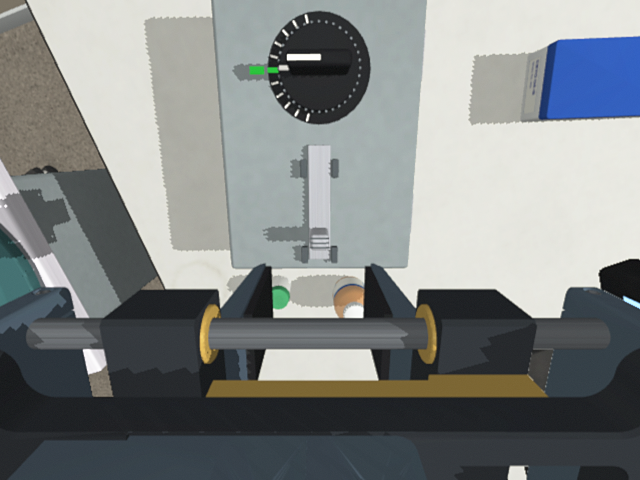

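The tab is at (319,238), centred between the fingers, with the guides close beside it at (305–335,253). The vial at (280,295) and bottle at (350,297) stay below the finger level, so I descend and grip.

Call:
arm_command:
  steps: "0 0.001 0.03 0 0 0 50;0 0 0.04 0 0 0 50;0 0 0.04 0 0 0 50;0 0 0.03 0 0 0 50;0 0 0.014 0 0 0 50;0 0 0 0 0 0 50;0 0 0 0 0 0 8;0 0 0 0 0 0 8;0 0 0 0 0 0 8;0 0 0 0 0 0 8;0 0 0 0 0 0 8;0 0 0 0 0 0 8;0 0 0 0 0 0 8"

```text
time: 23.17
eef_pos: [0.4908, -0.0526, 0.092]
tool_rot: [-179.9, 0.0, 72.2]
contact_force: [-7.9, 2.3, 13.4]
width: 0.0155
gripper_force: 30.0
```

```bash
python3 st.py
```

```text
23.17 [ 0.4908 -0.0526  0.092 ] [-179.93    0.     72.21] F [-7.86  2.28 13.44] T [0.468 1.314 0.006] q6 -0.009 w 0.0155 g 30.0
```

Call:
arm_command:
  steps: "0.004 0 0 0 0 0 8;0.004 0 0 0 0 0 8;0.004 0 0 0 0 0 8;0.004 0 0 0 0 0 8;0.004 0 0 0 0 0 8;0.004 0 0 0 0 0 8;0 0 0 0 0 0 8;0 0 0 0 0 0 8"

```text
time: 23.83
eef_pos: [0.4967, -0.034, 0.092]
tool_rot: [-179.9, -0.0, 72.2]
contact_force: [-7.8, 4.7, 11.9]
width: 0.0156
gripper_force: 30.0
```

```bash
python3 st.py
```

```text
23.83 [ 0.4967 -0.034   0.092 ] [-1.7994e+02 -1.0000e-02  7.2210e+01] F [-7.75  4.67 11.92] T [ 0.929  1.144 -0.026] q6 0.022 w 0.0156 g 30.0
```

Call:
arm_command:
  steps: "0.002 0 0 0 0 0 8;0.0022 0 0 0 0 0 8;0 0 0 0 0 0 8;0 0 0 0 0 0 8"

```text
time: 24.17
eef_pos: [0.4975, -0.0315, 0.092]
tool_rot: [-179.9, 0.0, 72.2]
contact_force: [-8.9, -3.8, 13.5]
width: 0.0155
gripper_force: 30.0
```

```bash
python3 st.py
```

```text
24.17 [ 0.4975 -0.0315  0.092 ] [-1.7993e+02  5.0000e-02  7.2240e+01] F [-8.92 -3.82 13.5 ] T [-0.712  1.518 -0.028] q6 -0.001 w 0.0155 g 30.0
```

Call:
arm_command:
  steps: "0.0008 0 0 0 0 0 8;0 0 0 0 0 0 8;0 0 0 0 0 0 8;0 0 0 0 0 0 50;0 0 0 0 0 0 50;0 0 0 0 0 0 50;0 0 0 0 0 0 50;0 0 -0.03 0 0 0 50;0 0 -0.04 0 0 0 50;0 0 -0.04 0 0 0 50;0 0 -0.03 0 0 0 50;0 0 -0.014 0 0 0 50;0 0 0 0 0 0 50;0 0 0 0 0 0 50"

```text
time: 25.33
eef_pos: [0.4982, -0.0306, 0.2141]
tool_rot: [180.0, -0.0, 72.2]
contact_force: [-1.0, -0.2, -0.2]
width: 0.0503
gripper_force: 0.0
```

```bash
python3 - <<'E'
from h import *
im=bot.capture("wrist");cv2.imwrite("pics/w4.png",im)
for t,z in (("bolt_tab",.099),("vial",0),("bottle_small",0)):
    for r in bot.spot_point(t,"wrist")[:1]: print(t,r["score"],onz("wrist",r["xy"],z))
print("expected tab",.4906+.0067,-.0518+.0209)
E
python3 st.py
```

```text
bolt_tab 0.85 [ 0.49520498 -0.03178306  0.099     ]
vial 0.63 [0.48630692 0.10755594 0.        ]
bottle_small 0.65 [ 4.94083529e-01 -1.49242135e-01 -5.55111512e-17]
expected tab 0.49729999999999996 -0.0309
25.53 [ 0.4976 -0.0305  0.213 ] [-1.7986e+02  3.0000e-02  7.2210e+01] F [-0.46 -0.33 -0.22] T [-0.029 -0.041 -0.051] q6 -0.0 w 0.05 g 0.0
```

View pics/w4.png

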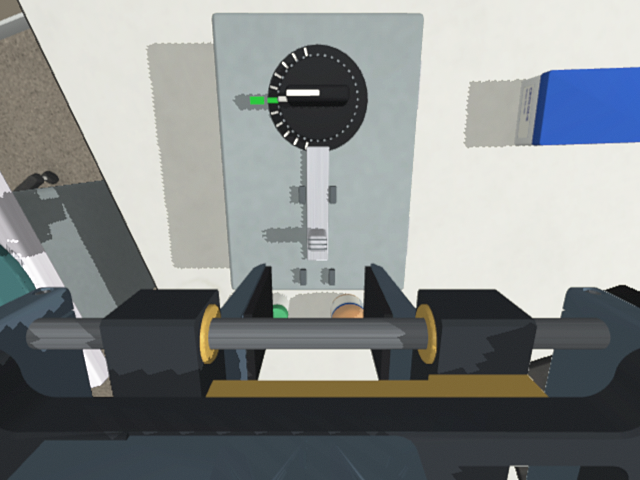

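The bolt now reaches the dial, with its end at (318,150) and the tab at (318,240). The pointer is still on the green line, the vial and bottle are in place, and the arm is clear. I'm handing the job in.

```bash
python3 -c "
from plant import bot
print(bot.job_done())"
```

```text
the job is handed in; nothing more can be done
None
```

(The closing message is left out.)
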